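# Press the biscuit cake level in its sprung mould

## Task

Stand the hand press, which is lying on its side, upright on the blue mat and let go of it; then take it again by its handle, set it squarely in the mould on top of the biscuits and push down until the sprung floor is fully home and level, holding it there for about a second, firmly but without crushing the biscuits (40 N is too much). Then put the press back on the mat, standing upright, and let go. Touch the mould and the biscuits only with the press, and leave everything else on the table where it is.

Things in the scene. Friction and masses are not known exactly. Their poses are not given: they have to be found in the camera images.
- press: Hand press of steel and wood, 0.2-0.35 kg, balance point 27 mm up. Sole 68 mm (x) by 98 (y) by 14 thick; flat-sided handle on its middle 36 (x) by 26 (y), ending 120 mm above the underside. Origin: centre of the underside, z up the handle. Starts lying on the board on the sole's long +x edge and the handle's end, handle 9 degrees below level, pointing roughly away from the robot, y level.
- press_handle (a point): Point on the middle line of the press's handle, 85 mm above the underside of the sole, below a lilac band; same axes as the press. Set down leaning on the long edge of its sole, the press rights itself onto its sole if let go within about 35 degrees of upright.
- mould: Aluminium mould with a lilac foot band, fixed on the board: outside 92 mm (x) by 122 (y), 60 high, walls 8; opening 76 by 106 mm, 4 mm more than the press's sole on each side. Origin: centre of its underside, z up. In it a sprung floor carries a flat block of biscuits whose top starts 6 to 14 mm below the rim: it differs from batch to batch, is not measured and must be found by touch.
- mould_rim (a point): Centre of the mould's mouth, level with its rim; axes of the mould.
- floor (a joint): Downward travel of the mould's sprung floor: 0 at rest, 0.015 m fully home. The spring pushes back with about 4 N at first and 12 N just before the end, where it meets a firm rubber stop (it then reads a little over 0.015). The floor can also tilt a few degrees on a soft pivot, so it stays level only under a square, central push.
- floor_mid (a point): Centre of the sprung floor under the biscuits; its z axis is the floor's normal and is upright when the floor is level.
- mat: Blue mat, fixed on the 15 mm thick white board, 150 mm (x) by 130 mm (y), 4 mm thick. Origin: centre of its underside (its top is 4 mm higher), z up.
- saucer: Bystander: white saucer 100 mm across, 27 mm high with two biscuits on it, on the board; origin at the centre of its underside.
- jam: Bystander: small jar with a red cap, 56 mm across, 65 mm high, on the board; origin at the centre of its underside.
- spreader: Bystander: spatula 190 mm long lying along its x on the board; origin under its middle.
- mug: Bystander: blue mug 80 mm across, 90 mm high; origin at the centre of its underside.
- bowl: Bystander: steel bowl 130 mm across, 60 mm high; origin at the centre of its underside.
Things that resemble listed ones, but are neither listed nor needed, are in the scene too. What is shaped like the press but yellow is not meant.

How it is judged:
By the outcome, as a careful person would: the job done as asked, in the order asked, and still so for the second after the job is handed in, with the robot touching nothing.
It also fails if it takes over 72 s, if anything falls off the work surface, if the arm or the gripper's body presses on something with over 40 N, if the wrist force passes 120 N, or if a joint passes its speed limit or range.

## Robot

A 6-joint arm with a two-finger parallel gripper is mounted at the origin on the work surface. World frame = base frame: x ahead of the robot, y to its left, z up, the work surface at z = 0. Lengths are in m, angles in rad, forces in N, time in s.
With the tool pointing down it reaches from about 0.35 to 0.85 m from the base axis. Payload 8.1 kg.
Tool frame: the origin (TCP) lies between the finger pads; the fingertips stand 11 mm ahead of it and the grasp point (between the pads) lies 8 mm behind it (robot.tips_ahead is the distance from the TCP to the fingertips, in m); z points along the fingers, y is the line along which they close (so a half turn about z gives the same grasp; the last joint's range is limited). The gripper opens to 93 mm and grips with 3 to 60 N. Pads are 15 mm wide; open, the fingers measure 128 mm over their backs; the gripper's body (75 mm by 188 mm) begins 65 mm behind the grasp point.
Start: joints at [1.237, 0.13, 1.488, -0, 1.523, -0.085], TCP at [0.148, 0.582, 0.194] pointing down, gripper open.
Joint ranges: [-2.96, 2.96], [-0.89, 2.26], [0.02, 2.5], [-1.34, 4.48], [0, 2.73], [-2.66, 2.66]. Speed limits (rad/s): [2.39, 2.39, 2.79, 3.14, 3.14, 3.14].

## Interface

Orientations are given as a rotation vector (axis times angle).
In Python, from plant import robot gives the robot as it stands. The module is installed in compiled form; this text tells all that it offers.
- The arm moves only by the tool move_arm, never from a script. Its argument "deltas" is one flat list of numbers, 7 for each row, row after row: the shift along the tool's x, y, z in m, then the turn, a rotation vector about the tool's x, y, z in rad, then the opening, from 0 (shut) to 1 (fully open). A call has 1 to 12 rows; each row is the pose to reach, as a shift and turn from the pose commanded when the call began, along the tool's axes at that moment; what a row does not reach only later rows make up. A row lasts 1/8 s, in which the tool goes at most 62.5 mm and 10.7 degrees, less where a joint would pass 70% of its speed; a pose out of reach is approached as far as the arm can. A call with a gripper value outside its range is refused whole. The fingers move at their own pace and stop on an object; "squeeze" is the grip in N (left out, the last holds). Time passes only in rows, so rows that repeat a pose let the fingers close. It gives the time, the measured TCP pose, the force, the opening and the grip force at its end, in the units of the state.
- robot.read_state(): the state, without advancing time (a new reading comes with each control period).
- robot.read_camera(name): name is "scene" or "side" or "wrist"; returns (picture, depth): 400x640x3 uint8, red, green, blue; 400x640 float32, m along the optical axis (not along the pixel's ray), 0 where there is no reading.
- robot.camera_model(name): a dict with "K" (3x3 intrinsics, pixels), "R" (3x3) and "t" (3): a world point X has camera coordinates R X + t; the wrist camera has in their place "tool_from_camera" (4x4, takes a point from camera to tool coordinates, whose origin is the TCP and whose axes are the flange's). Camera axes: x right, y down, z forward; pixel columns grow to the right and rows downward; lengths in m; the calibration is good to about 2 mm. A picture is of the moment at which its call begins: read the wrist's pose just before it. camera_model takes no time and is no camera call.
- robot.close_job(): hands the job in; it is judged then, once.
Trained networks look in the newest picture that a camera, given by its name, has taken for a name from the list of things; names that differ only in an ending like _2 or _b are one class to them, and where a whole thing is asked for, a point or a joint stands for the part that bears it (a point fixed in the world has none). Each returns a list of dicts, best first, with "confidence" (0 to 1); they miss things now and then, are a little off and sometimes report something else, mostly with a low value. They report only what shows in the picture. A call takes as long as a camera call. They do not tell look-alikes from the thing itself.
- robot.recognise(camera, label): "uv" ([column, row] in pixels, amid what is visible of it).
The state is a dict: "t": time; "q": joint angles; "dq": joint speeds; "joint_torque": joint torques, N m; "tool_pos": TCP position; "orientation": TCP orientation; "force": force on the tool from outside, world axes, zero at the start; "wrist_torque": the same for the moment, N m; "opening": finger opening in m; "gripper_force": force on a finger pad.
Only numpy, scipy, OpenCV 4.12 (cv2) and the standard library are available. Lean on these libraries where they do the work, as an engineer would, in place of code of your own. Each camera call takes 0.05 s, during which the arm holds its last target. There are 200 camera calls.

## Working session

There is one attempt and no reset: what is moved stays moved. The work goes in short steps, Python scripts to look and compute and a tool call to move; the robot and the scene stay as the last step left them, time stands still between calls to the robot, and variables do not carry over. Pictures are saved under pics/ and viewed, at most 10 in all, crops included, and the job is handed in when it is done.

Besides the shell and the picture viewer there is one more tool, called after "Emit:" as name(argument=value, ...) on one line, values as JSON. move_arm: Moves the arm, as the interface text tells. Its arguments: {"type":"object","properties":{"deltas":{"type":"array","items":{"type":"number"}},"squeeze":{"type":"number"}},"required":["deltas"]}

```bash
mkdir -p pics
cat > h.py <<'E'
import numpy as np, cv2
from scipy.spatial.transform import Rotation as Ro
from plant import robot
def snap(cam,name=None):
    s=robot.read_state(); p,d=robot.read_camera(cam)
    if name: cv2.imwrite('pics/'+name,cv2.cvtColor(p,cv2.COLOR_RGB2BGR))
    return s,p,d
def cloud(cam,s,d):
    m=robot.camera_model(cam);K=np.array(m['K'])
    v,u=np.mgrid[:d.shape[0],:d.shape[1]]
    c=np.stack([(u-K[0,2])/K[0,0]*d,(v-K[1,2])/K[1,1]*d,d],-1)
    if cam=='wrist':
        T=np.array(m['tool_from_camera']); c=c@T[:3,:3].T+T[:3,3]
        return c@Ro.from_rotvec(s['orientation']).as_matrix().T+np.array(s['tool_pos'])
    return (c-np.array(m['t']))@np.array(m['R'])
E
python3 - <<'E'
from h import *
for c in ['scene','side']:
    s,p,d=snap(c,c+'0.png'); P=cloud(c,s,d); np.save(c+'0.npy',P)
    for n in ['press','press_handle','mould','mat','saucer','jam','spreader','mug','bowl']:
        for r in robot.recognise(c,n)[:3]:
            u,v=map(int,np.round(r['uv'])); print(c,n,(u,v),round(r['confidence'],2),P[v,u].round(3))
print(robot.read_state())
E
```

```text
scene press (338, 215) 0.81 [ 0.568 -0.026  0.058]
scene press (311, 147) 0.57 [0.243 0.336 0.037]
scene press_handle (337, 214) 0.75 [ 0.565 -0.026  0.061]
scene mould (378, 170) 0.73 [0.57  0.259 0.074]
scene mould (204, 316) 0.51 [ 0.463 -0.494  0.016]
scene mould (357, 259) 0.21 [ 0.714 -0.188  0.078]
scene mat (273, 272) 0.73 [ 0.52  -0.294  0.021]
scene saucer (397, 208) 0.68 [0.698 0.136 0.034]
scene jam (357, 258) 0.92 [ 0.713 -0.186  0.08 ]
scene jam (273, 273) 0.24 [ 0.521 -0.296  0.019]
scene spreader (344, 190) 0.78 [0.491 0.159 0.017]
scene mug (371, 139) 0.93 [ 1.029 -0.909  0.817]
scene mug (375, 171) 0.48 [0.56  0.257 0.067]
scene bowl (206, 317) 0.76 [ 0.468 -0.492  0.013]
side press (344, 198) 0.77 [ 0.541 -0.017  0.055]
side press (204, 166) 0.57 [0.24  0.337 0.037]
side press (300, 180) 0.34 [0.481 0.142 0.023]
side press_handle (205, 171) 0.86 [0.239 0.338 0.016]
side press_handle (344, 192) 0.8 [ 0.548 -0.004  0.065]
side mould (299, 143) 0.93 [0.539 0.255 0.07 ]
side mould (238, 120) 0.53 [0.408 0.455 0.084]
side mat (395, 285) 0.67 [ 0.509 -0.302  0.02 ]
side 
[... 322 characters left out ...]
]
{'t': 1.0, 'q': array([ 1.23660667e+00,  1.30381676e-01,  1.48817369e+00,  1.24940942e-05,
        1.52301529e+00, -8.53891612e-02]), 'dq': array([-9.99762233e-05,  4.19028294e-04,  1.97506873e-03, -2.51371759e-03,
        7.16284832e-04,  1.42139655e-03]), 'joint_torque': array([ 8.24081326e-04, -5.59814966e+01, -4.92043948e+01,  7.67079089e-02,
        2.35977169e-02, -3.09964764e-05]), 'tool_pos': array([0.14771656, 0.58154629, 0.19356064]), 'orientation': array([-3.89807663e-01, -3.11730757e+00, -3.78693303e-05]), 'force': array([ 0.66040318, -0.3842807 ,  0.2164039 ]), 'wrist_torque': array([-0.02279582, -0.024317  , -0.0179949 ]), 'gripper_force': 0.0, 'opening': 0.09300027549431851}
```

View pics/scene0.png

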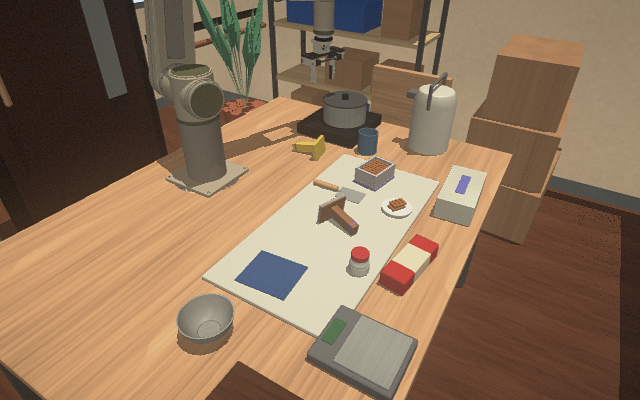

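View pics/side0.png

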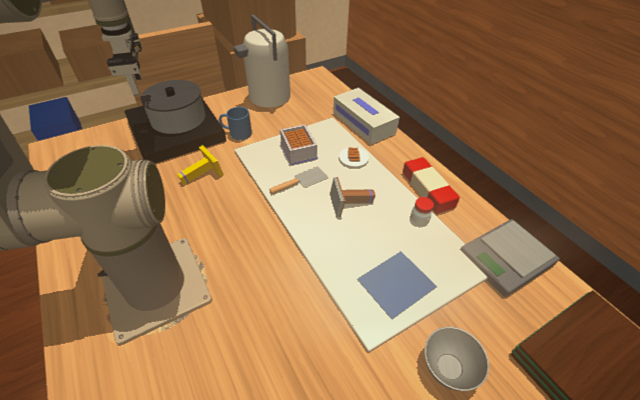

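Run:
```python
from h import *
for c in ['scene','side']:
    P=np.load(c+'0.npy'); p=cv2.imread(f'pics/{c}0.png')[...,::-1].astype(int)
    m=robot.camera_model(c); print(c,'cam',(-np.array(m['R']).T@m['t']).round(3))
    b=(p[...,2]>p[...,0]+30)&(abs(P[...,2]-.019)<.006)&(P[...,1]<-.15)
    q=P[b]; r=cv2.minAreaRect((q[:,:2]*1000).astype(np.float32)); print('mat',r,q[:,2].mean())
    x,y,z=P[...,0],P[...,1],P[...,2]
    q=P[(x>.44)&(x<.70)&(y>-.13)&(y<.08)&(z>.022)&(z<.15)]
    print('press n',len(q),q.min(0),q.max(0))
    for nm in 'p': 
        n=q-q.mean(0); U,S,V=np.linalg.svd(n,full_matrices=False); print(V.round(3),S,q.mean(0).round(3))
    # handle points: show profile in bins of x
    for x0 in np.arange(.48,.66,.01):
        k=q[(q[:,0]>=x0)&(q[:,0]<x0+.01)]
        if len(k)>3: print(x0.round(2),len(k),'y',np.percentile(k[:,1],[2,50,98]).round(3),'z',np.percentile(k[:,2],[2,50,98]).round(3))
    q=P[(x>.47)&(x<.66)&(y>.18)&(y<.34)&(abs(z-.075)<.004)]
    print('rim',len(q),cv2.minAreaRect((q[:,:2]*1000).astype(np.float32)),q[:,2].mean())
    for nm,cx,cy,rr in [('jam',.71,-.185,.05)]:
        q=P[(np.hypot(x-cx,y-cy)<rr)&(z>.06)&(z<.1)]; print(nm,q.mean(0),q.max(0))
```

```text
scene cam [ 1.029 -0.909  0.817]
mat ((518.0784301757812, -299.07373046875), (149.53985595703125, 132.6908721923828), 5.002776145935059) 0.020339640414487332
press n 788 [ 0.50242116 -0.04971735  0.02208324] [0.63857438 0.04580758 0.0875155 ]
[[ 0.939 -0.263 -0.222]
 [ 0.324  0.891  0.318]
 [-0.114  0.37  -0.922]] [1.09204526 0.64438354 0.40441256] [ 0.562 -0.019  0.056]
0.5 12 y [-0.044 -0.041 -0.039] z [0.024 0.038 0.067]
0.51 59 y [-0.047 -0.043 -0.027] z [0.023 0.054 0.086]
0.52 120 y [-0.049 -0.029 -0.007] z [0.025 0.062 0.086]
0.53 81 y [-0.026 -0.012  0.022] z [0.038 0.076 0.087]
0.54 119 y [-0.021  0.017  0.042] z [0.032 0.067 0.087]
0.55 68 y [-0.024 -0.007  0.045] z [0.034 0.063 0.085]
0.56 39 y [-0.028 -0.022 -0.002] z [0.029 0.058 0.065]
0.57 37 y [-0.032 -0.026 -0.005] z [0.028 0.056 0.064]
0.58 44 y [-0.037 -0.03  -0.006] z [0.025 0.056 0.063]
0.59 41 y [-0.038 -0.034 -0.012] z [0.027 0.055 0.062]
0.6 39 y [-0.043 -0.039 -0.016] z [0.025 0.053 0.059]
0.61 40 y [-0.046 -0.04  -0.022] z [0.026 0.052 0.058]
0.62 44 y [-0.049 -0.045 -0.024] z [0.023 0.049 0.057]
0.63 45 y [
[... 851 characters left out ...]
.086]
0.55 54 y [-0.024 -0.018  0.043] z [0.027 0.057 0.083]
0.56 49 y [-0.027 -0.022 -0.   ] z [0.029 0.058 0.064]
0.57 48 y [-0.031 -0.027 -0.005] z [0.025 0.055 0.063]
0.58 50 y [-0.035 -0.03  -0.009] z [0.025 0.052 0.06 ]
0.59 46 y [-0.038 -0.034 -0.013] z [0.026 0.053 0.059]
0.6 48 y [-0.041 -0.037 -0.017] z [0.025 0.052 0.058]
0.61 43 y [-0.045 -0.041 -0.022] z [0.022 0.048 0.057]
0.62 33 y [-0.047 -0.043 -0.02 ] z [0.027 0.051 0.056]
0.63 7 y [-0.04  -0.031 -0.026] z [0.049 0.051 0.053]
rim 254 ((546.652587890625, 280.379638671875), (125.78461456298828, 92.47406005859375), 80.333984375) 0.07474561913333715
jam [ 0.70297842 -0.16529955  0.07780234] [ 0.7322195  -0.13722659  0.08440154]
```

```bash
cat >> h.py <<'E'
def RT(psi,beta):
    psi,beta=np.radians([psi,beta]); h=np.array([np.cos(psi),np.sin(psi),0])
    z=np.sin(beta)*h-np.cos(beta)*np.array([0,0,1.]); y=np.array([-np.sin(psi),np.cos(psi),0])
    return np.stack([np.cross(y,z),y,z],1)
def plan(*targets):
    s=robot.read_state(); p0=np.array(s['tool_pos']); R0=Ro.from_rotvec(s['orientation']).as_matrix()
    print('t',round(s['t'],2),'at',p0.round(4))
    for p,R in targets:
        d=R0.T@(np.array(p)-p0); w=Ro.from_matrix(R0.T@R).as_rotvec()
        print(d.round(4).tolist(),w.round(4).tolist(),'rows>=',max(np.linalg.norm(d)/.0625,np.degrees(np.linalg.norm(w))/10.7).round(1))
E
python3 - <<'E'
from h import *
print(robot.camera_model('wrist'))
plan(([.5,.2,.35],RT(-10,0)))
E
```

```text
{'K': array([[330.86647667,   0.        , 315.05063889],
       [  0.        , 330.86647667, 203.12719697],
       [  0.        ,   0.        ,   1.        ]]), 'tool_from_camera': array([[-8.80988372e-04, -9.56461623e-01, -2.91856793e-01,
         8.16681866e-02],
       [ 9.99998436e-01, -1.29022473e-03,  1.20971466e-03,
        -6.26364559e-04],
       [-1.53360650e-03, -2.91855271e-01,  9.56461264e-01,
        -1.90113948e-01],
       [ 0.00000000e+00,  0.00000000e+00,  0.00000000e+00,
         1.00000000e+00]])}
t 1.0 at [0.1477 0.5815 0.1936]
[-0.4354, -0.283, -0.1565] [0.0, -0.0, -0.0743] rows>= 8.7
```

Emit:
move_arm(deltas=[-0.435, -0.3, -0.156, 0, 0, -0.074, 1, -0.435, -0.3, -0.156, 0, 0, -0.074, 1, -0.435, -0.3, -0.156, 0, 0, -0.074, 1, -0.435, -0.3, -0.156, 0, 0, -0.074, 1, -0.435, -0.3, -0.156, 0, 0, -0.074, 1, -0.435, -0.3, -0.156, 0, 0, -0.074, 1, -0.435, -0.3, -0.156, 0, 0, -0.074, 1, -0.435, -0.3, -0.156, 0, 0, -0.074, 1, -0.435, -0.3, -0.156, 0, 0, -0.074, 1, -0.435, -0.3, -0.156, 0, 0, -0.074, 1, -0.435, -0.3, -0.156, 0, 0, -0.074, 1])

```text
t: 2.38
tool_pos: [0.4952, 0.1839, 0.3492]
orientation: [-0.275, -3.129, -0.0]
force: [0.4, 0.5, 0.0]
opening: 0.0926
gripper_force: 0.0
```

Run:
```python
from h import *
s,p,d=snap('wrist','w1.png'); P=cloud('wrist',s,d); np.save('w1.npy',P)
print(s['t'],s['tool_pos'],robot.recognise('wrist','mould'),robot.recognise('wrist','press'))
x,y,z=P[...,0],P[...,1],P[...,2]
q=P[(x>.47)&(x<.66)&(y>.18)&(y<.36)&(abs(z-.075)<.004)]
print('rim',len(q),cv2.minAreaRect((q[:,:2]*1000).astype(np.float32)),np.median(q[:,2]))
q=P[(x>.52)&(x<.58)&(y>.25)&(y<.31)]; print('biscuit z',np.percentile(q[:,2],[5,50,95]))
q=P[(x>.55)&(x<.6)&(y>.03)&(y<.06)]; print('board z',np.median(q[:,2]))
q=P[(x>.44)&(x<.70)&(y>-.13)&(y<.08)&(z>.024)&(z<.15)]
for x0 in np.arange(.48,.66,.01):
    k=q[(q[:,0]>=x0)&(q[:,0]<x0+.01)]
    if len(k)>3: print(x0.round(2),len(k),'y',np.percentile(k[:,1],[2,50,98]).round(3),'z',np.percentile(k[:,2],[2,50,98]).round(3))
```

```text
2.375 [0.49515241 0.18392236 0.34918231] [{'uv': [384.2, 180.8], 'confidence': 0.71}] [{'uv': [201.6, 206.7], 'confidence': 0.74}]
rim 1573 ((549.7943725585938, 282.0234069824219), (122.37691497802734, 92.0496597290039), 79.91337585449219) 0.07407927754831345
biscuit z [0.06433852 0.06740814 0.06893623]
board z 0.014147765526566963
0.5 120 y [-0.041 -0.034 -0.022] z [0.025 0.041 0.072]
0.51 415 y [-0.042 -0.02   0.003] z [0.026 0.061 0.083]
0.52 523 y [-0.042  0.003  0.031] z [0.026 0.069 0.084]
0.53 492 y [-0.017  0.029  0.051] z [0.027 0.072 0.084]
0.54 254 y [-0.014  0.035  0.05 ] z [0.034 0.081 0.084]
0.55 156 y [-0.019  0.001  0.047] z [0.047 0.063 0.082]
0.56 127 y [-0.023 -0.005  0.005] z [0.034 0.061 0.063]
0.57 126 y [-0.025 -0.009  0.001] z [0.031 0.059 0.061]
0.58 123 y [-0.029 -0.012 -0.002] z [0.027 0.057 0.059]
0.59 120 y [-0.033 -0.015 -0.006] z [0.027 0.056 0.058]
0.6 52 y [-0.037 -0.028 -0.01 ] z [0.026 0.054 0.056]
0.61 8 y [-0.043 -0.038 -0.034] z [0.049 0.053 0.054]
```

View pics/w1.png

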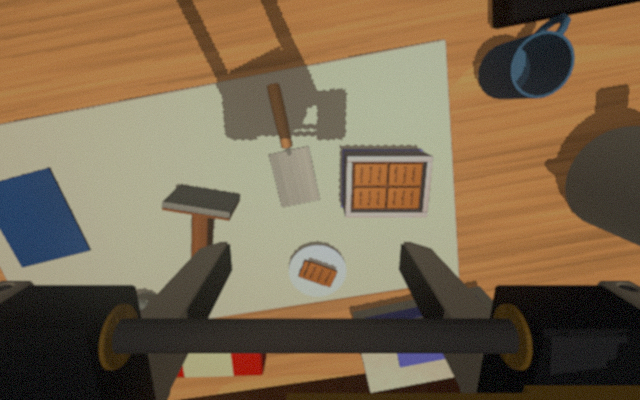

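Run:
```python
from h import *
from scipy.optimize import least_squares
def sdf(q,c,h):
    a=abs(q-c)-h; return np.linalg.norm(np.maximum(a,0),axis=1)+np.minimum(a.max(1),0)
def pose(v):
    psi,pt=v[3],v[4]; h=np.array([np.cos(psi),np.sin(psi),0]);up=np.array([0,0,1.])
    z=np.cos(pt)*h-np.sin(pt)*up; x=-np.sin(pt)*h-np.cos(pt)*up
    return np.stack([x,np.cross(z,x),z],1)
def res(v,q):
    l=(q-v[:3])@pose(v)
    return np.minimum(sdf(l,[0,0,.007],[.034,.049,.007]),sdf(l,[0,0,.067],[.018,.013,.053]))
Q=[]
for n in ['scene0','side0','w1']:
    P=np.load(n+'.npy');x,y,z=P[...,0],P[...,1],P[...,2]
    q=P[(x>.48)&(x<.66)&(y>-.07)&(y<.07)&(z>.026)&(z<.10)]; Q.append(q)
    q=q
    r=least_squares(res,[.52,0,.051,np.radians(-21),np.radians(9)],args=(q,),loss='soft_l1',f_scale=.002)
    print(n,len(q),r.x[:3].round(4),np.degrees(r.x[3:]).round(2),np.median(abs(r.fun)))
q=np.vstack([Q[0],Q[1],Q[2][::3]])
r=least_squares(res,[.52,0,.051,np.radians(-21),np.radians(9)],args=(q,),loss='soft_l1',f_scale=.002);v=r.x
print('all',v[:3].round(4),np.degrees(v[3:]).round(2)); np.save('press0.npy',v)
psi=np.degrees(v[3])
hp=v[:3]+pose(v)@[0,0,.085]; print('handle pt',hp)
for b in [-40]:
    R=RT(psi,b); t=hp+R[:,2]*(.008)+np.array([0,0,.004])
    print('tcp',t); plan((t-R[:,2]*.12,R),(t,R))
a=cv2.imread('pics/scene0.png'); cv2.imwrite('pics/crop.png',cv2.resize(a[125:245,280:440],(800,600),interpolation=cv2.INTER_CUBIC))
```

```text
scene0 759 [0.5222 0.0041 0.0523] [-19.99   8.77] 0.0008924350870684397
side0 769 [0.5204 0.0054 0.0515] [-19.83   8.85] 0.0007335634876543401
w1 2472 [0.5223 0.005  0.0495] [-19.92   8.6 ] 0.00036109905313919154
all [0.5219 0.0047 0.0507] [-19.93   8.46]
handle pt [ 0.6009055  -0.02395881  0.03815419]
tcp [ 0.59607132 -0.02220555  0.03602583]
t 2.52 at [0.4946 0.1848 0.3491]
[-0.2117, -0.1998, 0.221] [-0.0612, 0.6956, 0.1678] rows>= 5.8
[-0.1358, -0.1864, 0.313] [-0.0612, 0.6956, 0.1678] rows>= 6.2
```

View pics/crop.png

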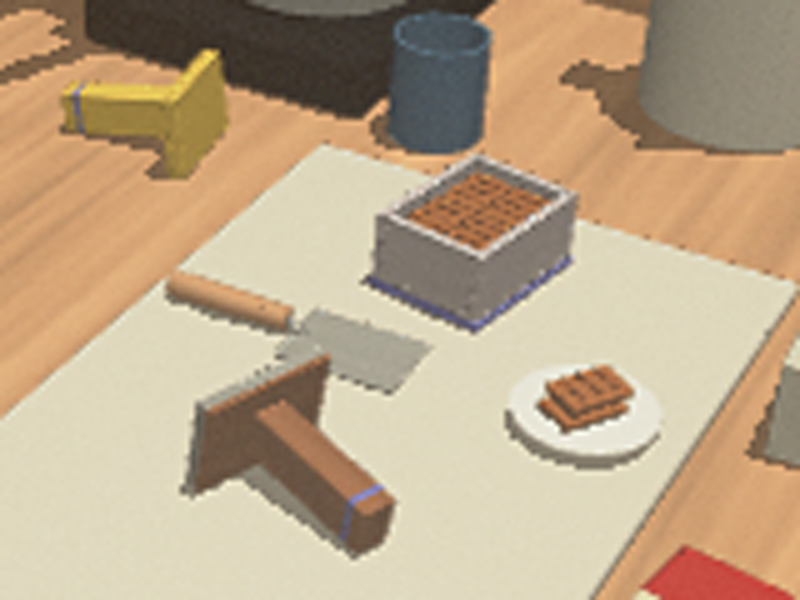

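Emit:
move_arm(deltas=[-0.212, -0.2, 0.221, -0.061, 0.696, 0.168, 1, -0.212, -0.2, 0.221, -0.061, 0.696, 0.168, 1, -0.212, -0.2, 0.221, -0.061, 0.696, 0.168, 1, -0.212, -0.2, 0.221, -0.061, 0.696, 0.168, 1, -0.212, -0.2, 0.221, -0.061, 0.696, 0.168, 1, -0.212, -0.2, 0.221, -0.061, 0.696, 0.168, 1, -0.212, -0.2, 0.221, -0.061, 0.696, 0.168, 1, -0.212, -0.2, 0.221, -0.061, 0.696, 0.168, 1])

```text
t: 3.52
tool_pos: [0.6602, -0.0494, 0.1147]
orientation: [-0.427, -2.392, -0.156]
force: [-0.6, 0.1, -1.7]
opening: 0.0929
gripper_force: 0.0
```

Run:
```python
from h import *
R=RT(-19.93,-40); t=np.array([.5961,-.0222,.036]); plan((t,R))
```

```text
t 3.52 at [ 0.6602 -0.0494  0.1147]
[0.0007, 0.0036, 0.105] [0.0003, -0.0193, -0.0054] rows>= 1.7
```

Emit:
move_arm(deltas=[0, 0, 0, 0, 0, 0, 1])

```text
t: 3.65
tool_pos: [0.6661, -0.048, 0.1296]
orientation: [-0.425, -2.419, -0.155]
force: [1.1, 0.0, 1.9]
opening: 0.0933
gripper_force: 0.0
```

Run:
```python
from h import *
R=RT(-19.93,-40); t=np.array([.5961,-.0222,.036]); plan((t,R)); print(robot.read_state()['q'],robot.read_state()['dq'])
```

```text
t 3.65 at [ 0.6661 -0.048   0.1296]
[-0.0022, 0.0002, 0.1197] [0.0016, 0.0068, 0.0002] rows>= 1.9
[-0.20476087  1.35861287  0.02238802  0.14404715  2.44158869 -1.34998805] [ 0.01325619 -0.12499986 -0.00974103  0.00411082  0.00103846 -0.00350179]
```

Emit:
move_arm(deltas=[-0.002, 0, 0.04, 0, 0, 0, 1, -0.002, 0, 0.08, 0, 0, 0, 1, -0.002, 0, 0.105, 0, 0, 0, 1, -0.002, 0, 0.12, 0, 0, 0, 1, -0.002, 0, 0.12, 0, 0, 0, 1])

```text
t: 4.28
tool_pos: [0.5973, -0.0221, 0.0403]
orientation: [-0.425, -2.426, -0.155]
force: [0.7, -0.5, 0.4]
opening: 0.0931
gripper_force: 0.0
```

Run:
```python
from h import *
R=RT(-19.93,-40); t=np.array([.5961,-.0222,.036]); plan((t,R)); print(robot.read_state()['q'],robot.read_state()['force'])
s,p,d=snap('side'); a=cv2.cvtColor(p,cv2.COLOR_RGB2BGR); cv2.imwrite('pics/s2.png',cv2.resize(a[110:260,240:480],(800,500),interpolation=cv2.INTER_CUBIC))
```

```text
t 4.28 at [ 0.5973 -0.0221  0.0403]
[-0.0019, -0.0005, 0.004] [0.0017, 0.0131, 0.0015] rows>= 0.1
[-0.19097229  0.99945371  0.76255942  0.11390095  2.05566817 -1.39714377] [ 0.68362761 -0.47811606  0.4274682 ]
```

View pics/s2.png

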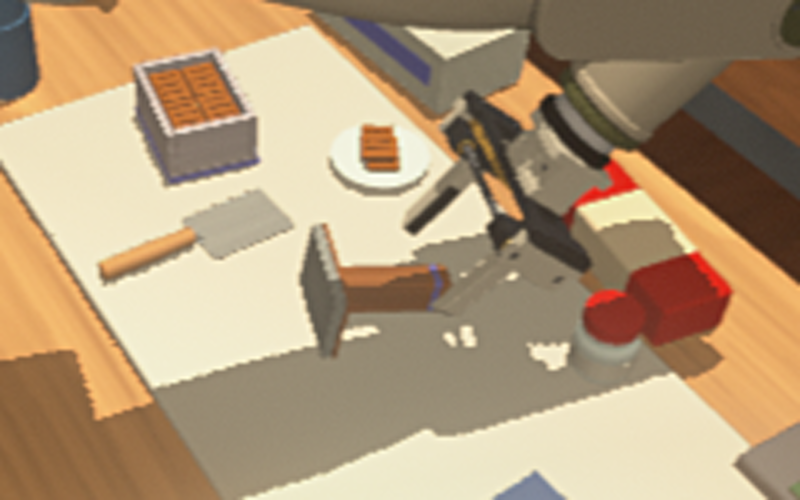

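Emit:
move_arm(deltas=[-0.001, 0, 0.004, 0, 0, 0, 1, -0.001, 0, 0.004, 0, 0, 0, 0, -0.001, 0, 0.004, 0, 0, 0, 0, -0.001, 0, 0.004, 0, 0, 0, 0, -0.001, 0, 0.004, 0, 0, 0, 0, -0.001, 0, 0.004, 0, 0, 0, 0, -0.001, 0, 0.004, 0, 0, 0, 0], squeeze=50)

```text
t: 5.2
tool_pos: [0.5928, -0.023, 0.0307]
orientation: [-0.427, -2.415, -0.156]
force: [-0.2, 0.2, -0.1]
opening: 0.0374
gripper_force: 0.0
```

Run:
```python
from h import *
s=robot.read_state(); p=np.array(s['tool_pos'])
plan((p+[-.03,0,.16],RT(-19.93,-40)))
```

```text
t 5.2 at [ 0.5928 -0.023   0.0307]
[0.1241, -0.0102, -0.1049] [0.0021, 0.0032, -0.0017] rows>= 2.6
```

Emit:
move_arm(deltas=[0, 0, -0.003, 0, 0, 0, 0, 0, 0, -0.003, 0, 0, 0, 0, 0, 0, -0.003, 0, 0, 0, 0, 0, 0, -0.003, 0, 0, 0, 0], squeeze=50)

```text
t: 5.7
tool_pos: [0.5949, -0.0237, 0.0332]
orientation: [-0.428, -2.416, -0.156]
force: [2.0, 0.3, 1.0]
opening: 0.0244
gripper_force: 50.0
```

Emit:
move_arm(deltas=[0.015, -0.001, -0.014, 0, 0, 0, 0, 0.04, -0.004, -0.035, 0, 0, 0, 0, 0.08, -0.007, -0.07, 0, 0, 0, 0, 0.115, -0.01, -0.095, 0, 0, 0, 0, 0.124, -0.01, -0.105, 0, 0, 0, 0, 0.124, -0.01, -0.105, 0, 0, 0, 0, 0.124, -0.01, -0.105, 0, 0, 0, 0])

```text
t: 6.58
tool_pos: [0.5642, -0.0233, 0.1907]
orientation: [-0.427, -2.412, -0.155]
force: [-1.2, 0.4, -3.1]
opening: 0.0244
gripper_force: 50.0
```

Run:
```python
from h import *
s,p,d=snap('side'); a=cv2.cvtColor(p,cv2.COLOR_RGB2BGR); cv2.imwrite('pics/s3.png',cv2.resize(a[70:270,240:500],(780,600),interpolation=cv2.INTER_CUBIC))
np.save('s3.npy',cloud('side',s,d)); print(s['tool_pos'],s['orientation'],s['force'],s['wrist_torque'])
```

```text
[ 0.56419928 -0.02333462  0.19069644] [-0.42715203 -2.41220524 -0.1554578 ] [-1.22207055  0.35380935 -3.13170378] [-0.2741659  -0.75015238  0.03523321]
```

View pics/s3.png

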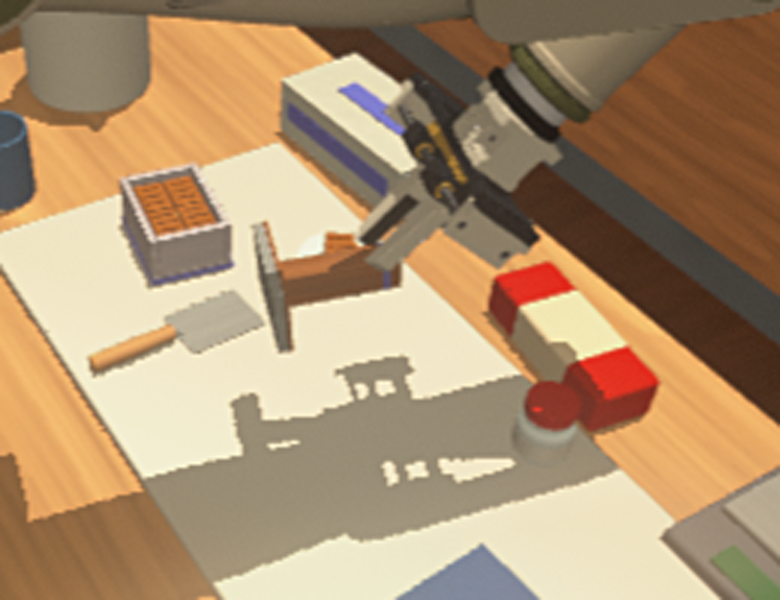

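```bash
cat >> h.py <<'E'
from scipy.optimize import least_squares
def sdf(q,c,h):
    a=abs(q-c)-h; return np.linalg.norm(np.maximum(a,0),axis=1)+np.minimum(a.max(1),0)
def pose(v):
    psi,pt=v[3],v[4]; h=np.array([np.cos(psi),np.sin(psi),0]);up=np.array([0,0,1.])
    z=np.cos(pt)*h-np.sin(pt)*up; x=-np.sin(pt)*h-np.cos(pt)*up
    return np.stack([x,np.cross(z,x),z],1)
def res(v,q):
    l=(q-v[:3])@pose(v)
    return np.minimum(sdf(l,[0,0,.007],[.034,.049,.007]),sdf(l,[0,0,.067],[.018,.013,.053]))
def fit(q,v0):
    r=least_squares(res,v0,args=(q,),loss='soft_l1',f_scale=.002); return r.x,np.median(abs(r.fun))
E
python3 - <<'E'
from h import *
s=robot.read_state(); T=np.array(s['tool_pos']); RTl=Ro.from_rotvec(s['orientation']).as_matrix()
v0=np.load('press0.npy'); P=np.load('s3.npy').reshape(-1,3)
v=v0.copy(); v[:3]+=T-np.array([.5949,-.0237,.0332]); print(v)
for _ in range(3):
    l=(P-v[:3])@pose(v); q=P[(abs(l[:,0])<.05)&(abs(l[:,1])<.06)&(l[:,2]>-.015)&(l[:,2]<.06)&(P[:,2]>.06)]
    v,e=fit(q,v)
print(len(q),v[:3].round(4),np.degrees(v[3:]).round(2),e)
Rp=RTl.T@pose(v); op=RTl.T@(v[:3]-T); np.savez('grip.npz',Rp=Rp,op=op); print(op.round(4),Ro.from_matrix(Rp).as_euler('xyz',degrees=True).round(1))
# target: press leaning gamma, heading psi; edge(+x, z=0) at mat
psi=-5;g=12
tv=np.zeros(5);tv[3]=np.radians(psi);tv[4]=np.radians(-(90-g)); Rt=pose(tv); h=np.array([np.cos(tv[3]),np.sin(tv[3]),0])
c=np.array([.518,-.299,.019])
for up in [.10,.003]:
    edge=c+.034*h+[0,0,up]; o=edge-Rt@[.034,0,0]; Rn=Rt@Rp.T; tp=o-Rn@op
    print('press z',Rt[:,2],'tool z',Rn[:,2].round(3),'tcp',tp.round(4)); plan((tp,Rn))
E
```

```text
[ 0.49098623  0.00508466  0.20796805 -0.34792619  0.14772244]
569 [0.4938 0.004  0.1832] [-20.64  -6.32] 0.0006375547017594858
[0.053  0.0016 0.054 ] [-179.5  -43.6 -179.9]
press z [ 0.20712052 -0.0181207   0.9781476 ] tool z [ 0.522 -0.052 -0.851] tcp [ 0.5353 -0.3013  0.1999]
t 6.62 at [ 0.564  -0.0233  0.1905]
[-0.0465, -0.271, -0.0512] [0.0306, -1.2444, -0.2829] rows>= 6.8
press z [ 0.20712052 -0.0181207   0.9781476 ] tool z [ 0.522 -0.052 -0.851] tcp [ 0.5353 -0.3013  0.1029]
t 6.62 at [ 0.564  -0.0233  0.1905]
[-0.1089, -0.2709, 0.023] [0.0306, -1.2444, -0.2829] rows>= 6.8
```

Emit:
move_arm(deltas=[-0.006, -0.035, -0.007, 0.004, -0.16, -0.036, 0, -0.012, -0.07, -0.013, 0.008, -0.31, -0.07, 0, -0.018, -0.105, -0.02, 0.012, -0.47, -0.106, 0, -0.023, -0.135, -0.026, 0.015, -0.62, -0.141, 0, -0.029, -0.17, -0.032, 0.019, -0.78, -0.177, 0, -0.035, -0.2, -0.038, 0.023, -0.93, -0.212, 0, -0.041, -0.237, -0.045, 0.027, -1.09, -0.248, 0, -0.0465, -0.271, -0.051, 0.031, -1.244, -0.283, 0, -0.0465, -0.271, -0.051, 0.031, -1.244, -0.283, 0, -0.0465, -0.271, -0.051, 0.031, -1.244, -0.283, 0, -0.0465, -0.271, -0.051, 0.031, -1.244, -0.283, 0])

```text
t: 8.0
tool_pos: [0.5371, -0.3005, 0.2027]
orientation: [0.103, 2.585, -0.043]
force: [0.7, -0.0, -2.3]
opening: 0.0245
gripper_force: 50.0
```

```bash
cat > place.py <<'E'
from h import *
def held(cam='side',zmin=.04,zmax=.06,free=True):
    s,p,d=snap(cam); T=np.array(s['tool_pos']); RTl=Ro.from_rotvec(s['orientation']).as_matrix()
    P=cloud(cam,s,d).reshape(-1,3); g=np.load('grip.npz'); Rp=RTl@g['Rp']; o=T+RTl@g['op']
    z=Rp[:,2]; v=np.r_[o,np.arctan2(Rp[0,1],-Rp[1,1])*0+np.arctan2(-Rp[0,1],Rp[1,1]),-np.arcsin(z[2])]
    print('pred',v[:3].round(4),np.degrees(v[3:]).round(1))
    for _ in range(3):
        l=(P-v[:3])@pose(v); q=P[(abs(l[:,0])<.045)&(abs(l[:,1])<.06)&(l[:,2]>-.015)&(l[:,2]<zmax)&(P[:,2]>zmin)]
        v,e=fit(q,v)
    print(cam,len(q),v[:3].round(4),np.degrees(v[3:]).round(2),e)
    return v,T,RTl
E
python3 - <<'E'
from place import *
for cam in ['side','scene']:
    v,T,RTl=held(cam)
    Rp=RTl.T@pose(v); op=RTl.T@(v[:3]-T); print(op.round(4))
    if cam=='side': np.savez('grip.npz',Rp=Rp,op=op)
    tv=np.array([0,0,0,np.radians(-5),np.radians(-78)]); Rt=pose(tv); h=np.array([np.cos(tv[3]),np.sin(tv[3]),0])
    edge=np.array([.518,-.299,.019])+.034*h+[0,0,.002]; o=edge-Rt@[.034,0,0]; Rn=Rt@Rp.T; tp=o-Rn@op
    print(tp.round(4)); plan((tp,Rn))
s,p,d=snap('side'); a=cv2.cvtColor(p,cv2.COLOR_RGB2BGR); cv2.imwrite('pics/s4.png',cv2.resize(a[150:350,280:540],(780,600),interpolation=cv2.INTER_CUBIC))
E
```

```text
pred [ 0.5206 -0.2983  0.1288] [ -4.9 -78.2]
side 975 [ 0.5044 -0.2968  0.1326] [ -4.32 -68.53] 0.0005598243298107868
[0.0648 0.0017 0.0423]
[ 0.5394 -0.3021  0.1026]
t 8.05 at [ 0.5372 -0.3005  0.2029]
[0.0509, -0.0005, 0.0864] [0.0069, -0.1647, 0.0121] rows>= 1.6
pred [ 0.5046 -0.2968  0.1327] [ -4.3 -68.6]
scene 852 [ 0.5058 -0.2981  0.1335] [ -4.26 -68.47] 0.0007370946845748393
[0.0634 0.0005 0.0423]
[ 0.5383 -0.3008  0.1017]
t 8.1 at [ 0.5372 -0.3005  0.2028]
[0.0524, 0.0008, 0.0865] [0.0075, -0.166, 0.0127] rows>= 1.6
```

View pics/s4.png

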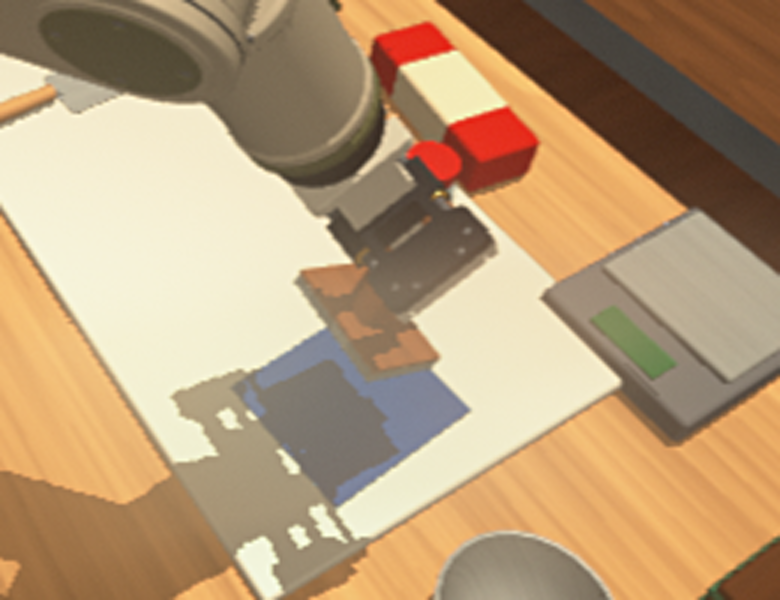

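Emit:
move_arm(deltas=[0.01, 0, 0.015, 0.002, -0.04, 0.003, 0, 0.02, 0, 0.034, 0.003, -0.08, 0.006, 0, 0.031, 0, 0.051, 0.005, -0.12, 0.009, 0, 0.042, 0, 0.069, 0.006, -0.16, 0.012, 0, 0.048, 0, 0.078, 0.007, -0.165, 0.012, 0, 0.05, 0, 0.083, 0.007, -0.165, 0.012, 0, 0.05, 0, 0.083, 0.007, -0.165, 0.012, 0, 0.05, 0, 0.083, 0.007, -0.165, 0.012, 0])

```text
t: 9.15
tool_pos: [0.5461, -0.2903, 0.1175]
orientation: [0.145, 2.445, -0.074]
force: [0.5, -0.0, -2.9]
opening: 0.0241
gripper_force: 50.0
```

Run:
```python
from place import *
v,T,RTl=held('side',zmin=.024); Rt=pose(v)
print('edge',(v[:3]+Rt@[.034,0,0]).round(4),T, robot.read_state()['force'])
np.savez('grip.npz',Rp=RTl.T@pose(v),op=RTl.T@(v[:3]-T))
print('world down in tool',RTl.T@[0,0,-1])
```

```text
pred [ 0.5235 -0.287   0.0436] [ -6.7 -76.5]
side 443 [ 0.5211 -0.2865  0.0441] [ -6.63 -74.97] 0.00063860557959345
edge [ 0.5537 -0.2903  0.0353] [ 0.54611126 -0.29033592  0.1175422 ] [-0.67906334 -0.0415998  -3.37596191]
world down in tool [0.63943126 0.01579932 0.76868592]
```

Run:
```python
from place import *
s=robot.read_state(); print(s['q'].round(3),s['dq'].round(3),s['tool_pos'])
```

```text
[-0.849 -0.33   2.236  0.633  0.777 -2.657] [-0.004 -0.002  0.007  0.002 -0.    -0.   ] [ 0.54600383 -0.29037449  0.11745626]
```

```bash
cat >> place.py <<'E'
def target(psi,gam,up,c=(.518,-.299)):
    g=np.load('grip.npz'); tv=np.array([0,0,0,np.radians(psi),np.radians(gam-90)]); Rt=pose(tv); h=np.array([np.cos(tv[3]),np.sin(tv[3]),0])
    o=np.array([c[0],c[1],.019+up])+.034*h-Rt@[.034,0,0]; Rn=Rt@g['Rp'].T; return o-Rn@g['op'],Rn
E
python3 - <<'E'
from place import *
plan(target(-15,13,.012),target(-15,13,.003),target(-15,13,.0))
E
```

```text
t 9.2 at [ 0.546  -0.2904  0.1175]
[0.0057, -0.0161, 0.0014] [0.0954, -0.0331, 0.111] rows>= 0.8
[0.0115, -0.0159, 0.0083] [0.0954, -0.0331, 0.111] rows>= 0.8
[0.0134, -0.0159, 0.0106] [0.0954, -0.0331, 0.111] rows>= 0.8
```

Emit:
move_arm(deltas=[0.003, -0.008, 0.001, 0.05, -0.017, 0.055, 0, 0.006, -0.016, 0.001, 0.095, -0.033, 0.111, 0, 0.006, -0.016, 0.001, 0.095, -0.033, 0.111, 0, 0.006, -0.016, 0.001, 0.095, -0.033, 0.111, 0])

```text
t: 9.7
tool_pos: [0.5399, -0.3053, 0.1128]
orientation: [0.318, 2.397, -0.142]
force: [0.9, -0.5, -3.0]
opening: 0.0241
gripper_force: 50.0
```

Run:
```python
from place import *
v,T,RTl=held('side',zmin=.024); print('edge',(v[:3]+pose(v)@[.034,0,0]).round(4),T, robot.read_state()['force'],robot.read_state()['q'].round(2))
np.savez('grip.npz',Rp=RTl.T@pose(v),op=RTl.T@(v[:3]-T))
plan(target(-15,13,.003),target(-15,13,.0))
```

```text
pred [ 0.5182 -0.2986  0.0385] [-14.9 -77. ]
side 469 [ 0.5173 -0.2989  0.0385] [-14.55 -76.95] 0.00062903331499411
edge [ 0.5494 -0.3072  0.0308] [ 0.53994312 -0.30530672  0.11275457] [-0.22392975  0.19003817 -2.14244895] [-0.82 -0.38  2.3   0.59  0.65 -2.5 ]
t 9.75 at [ 0.54   -0.3055  0.1128]
[0.0049, 0.0002, 0.0075] [0.0049, -0.0006, 0.0057] rows>= 0.1
[0.0069, 0.0002, 0.0098] [0.0049, -0.0006, 0.0057] rows>= 0.2
```

Good. Lower to contact, then check the force.

Emit:
move_arm(deltas=[0.003, 0, 0.004, 0, 0, 0, 0, 0.005, 0, 0.0075, 0, 0, 0, 0, 0.007, 0, 0.01, 0, 0, 0, 0, 0.007, 0, 0.01, 0, 0, 0, 0])

```text
t: 10.25
tool_pos: [0.5422, -0.3066, 0.1019]
orientation: [0.32, 2.394, -0.143]
force: [-2.1, 2.3, 4.7]
opening: 0.0243
gripper_force: 50.1
```

Emit:
move_arm(deltas=[0, 0, 0, 0, 0, 0, 0.35, 0, 0, 0, 0, 0, 0, 0.6, 0, 0, 0, 0, 0, 0, 0.8, 0, 0, 0, 0, 0, 0, 1, 0, 0, 0, 0, 0, 0, 1, 0, 0, 0, 0, 0, 0, 1])

```text
t: 11.0
tool_pos: [0.541, -0.3057, 0.0999]
orientation: [0.32, 2.397, -0.142]
force: [-0.3, 0.7, -0.0]
opening: 0.0777
gripper_force: 0.0
```

```bash
cat >> place.py <<'E'
def look(cam,c0,name=None,crop=None):
    s,p,d=snap(cam); P=cloud(cam,s,d).reshape(-1,3)
    v=np.array([c0[0],c0[1],.019,np.radians(c0[2]),-np.pi/2])
    for _ in range(3):
        l=(P-v[:3])@pose(v); q=P[(abs(l[:,0])<.045)&(abs(l[:,1])<.06)&(l[:,2]>.007)&(l[:,2]<.125)]
        ll=(q-v[:3])@pose(v); q=q[(ll[:,2]<.03)|((abs(ll[:,0])<.03)&(abs(ll[:,1])<.025))]
        v,e=fit(q,v)
    print(cam,len(q),v[:3].round(4),np.degrees(v[3:]).round(2),e)
    if name:
        a=cv2.cvtColor(p,cv2.COLOR_RGB2BGR); cv2.imwrite('pics/'+name,cv2.resize(a[crop[0]:crop[1],crop[2]:crop[3]],(780,600),interpolation=cv2.INTER_CUBIC))
    return v
E
python3 - <<'E'
from place import *
look('side',(.518,-.299,-15)); look('scene',(.518,-.299,-15))
E
```

```text
side 506 [ 0.5173 -0.2988  0.0198] [-15.   -90.34] 0.0007398225425683498
scene 1117 [ 0.5188 -0.3002  0.0205] [-15.29 -89.93] 0.0007529963724902736
```

Emit:
move_arm(deltas=[0, 0, -0.04, 0, 0, 0, 1, 0, 0, -0.09, 0, 0, 0, 1, 0, 0, -0.14, 0, 0, 0, 1, 0, 0, -0.15, 0, 0, 0, 1, 0, 0, -0.15, 0, 0, 0, 1])

```text
t: 11.72
tool_pos: [0.4453, -0.2782, 0.2124]
orientation: [0.32, 2.396, -0.144]
force: [0.0, -0.3, -1.1]
opening: 0.0931
gripper_force: 0.0
```

Run:
```python
from place import *
print(robot.read_state()['q'].round(2))
plan(([.518,-.2995,.22],RT(-15,0)))
```

```text
[-1.01 -0.88  2.41  0.52  1.08 -2.44]
t 11.72 at [ 0.4453 -0.2782  0.2124]
[-0.0615, -0.0011, 0.0448] [-0.0187, 0.7295, -0.004] rows>= 3.9
```

Emit:
move_arm(deltas=[-0.0615, -0.001, 0.045, -0.019, 0.73, -0.004, 1, -0.0615, -0.001, 0.045, -0.019, 0.73, -0.004, 1, -0.0615, -0.001, 0.045, -0.019, 0.73, -0.004, 1, -0.0615, -0.001, 0.045, -0.019, 0.73, -0.004, 1, -0.0615, -0.001, 0.045, -0.019, 0.73, -0.004, 1, -0.0615, -0.001, 0.045, -0.019, 0.73, -0.004, 1, -0.0615, -0.001, 0.045, -0.019, 0.73, -0.004, 1])

```text
t: 12.6
tool_pos: [0.5182, -0.2977, 0.2162]
orientation: [-0.406, -3.112, -0.006]
force: [-1.0, 0.8, -0.3]
opening: 0.0931
gripper_force: 0.0
```

Run:
```python
from place import *
look('side',(.518,-.299,-15)); v=look('wrist',(.518,-.299,-15)); look('scene',(.518,-.299,-15))
R=RT(np.degrees(v[3]),0)
print(robot.read_state()['q'].round(2)); plan(([v[0],v[1],.15],R),([v[0],v[1],.096],R))
```

```text
side 1295 [ 0.5175 -0.2988  0.0196] [-15.08 -90.01] 0.00061890541228906
wrist 5429 [ 0.5189 -0.2996  0.0181] [-15.27 -89.97] 0.00043744351069241634
scene 1113 [ 0.5191 -0.3002  0.0205] [-15.23 -90.21] 0.0007618493020397216
[-0.61  0.11  1.46  0.    1.57 -1.92]
t 12.75 at [ 0.5176 -0.2986  0.2203]
[-0.0014, -0.0007, 0.0703] [0.001, 0.0012, 0.0054] rows>= 1.1
[-0.0014, -0.0007, 0.1243] [0.001, 0.0012, 0.0054] rows>= 2.0
```

Emit:
move_arm(deltas=[-0.0015, -0.0007, 0.04, 0, 0, 0.005, 1, -0.0015, -0.0007, 0.08, 0, 0, 0.005, 1, -0.0015, -0.0007, 0.11, 0, 0, 0.005, 1, -0.0015, -0.0007, 0.124, 0, 0, 0.005, 1, -0.0015, -0.0007, 0.124, 0, 0, 0.005, 1, -0.0015, -0.0007, 0.124, 0, 0, 0.005, 0, -0.0015, -0.0007, 0.124, 0, 0, 0.005, 0, -0.0015, -0.0007, 0.124, 0, 0, 0.005, 0, -0.0015, -0.0007, 0.124, 0, 0, 0.005, 0, -0.0015, -0.0007, 0.124, 0, 0, 0.005, 0, -0.0015, -0.0007, 0.124, 0, 0, 0.005, 0], squeeze=55)

```text
t: 14.12
tool_pos: [0.5191, -0.2994, 0.0952]
orientation: [-0.416, -3.112, -0.003]
force: [-0.3, 0.7, -0.2]
opening: 0.0375
gripper_force: 0.0
```

Emit:
move_arm(deltas=[0, 0, 0, 0, 0, 0, 0, 0, 0, 0, 0, 0, 0, 0, 0, 0, 0, 0, 0, 0, 0, 0, 0, 0, 0, 0, 0, 0])

```text
t: 14.62
tool_pos: [0.5191, -0.2995, 0.0952]
orientation: [-0.416, -3.112, -0.003]
force: [-0.4, -0.6, -2.0]
opening: 0.0255
gripper_force: 55.0
```

Run:
```python
from place import *
s=robot.read_state(); print({k:s[k] for k in ['t','tool_pos','orientation','force','opening','gripper_force']})
v=look('side',(.518,-.299,-15)); look('scene',(.518,-.299,-15))
```

```text
{'t': 14.625, 'tool_pos': array([ 0.51910052, -0.29949328,  0.09516408]), 'orientation': array([-4.15860748e-01, -3.11210307e+00, -2.72393212e-03]), 'force': array([-0.39801942, -0.5695094 , -2.00318695]), 'opening': 0.025478003509053795, 'gripper_force': 54.994404315948486}
side 1183 [ 0.5175 -0.2986  0.0196] [-15.37 -89.87] 0.0006906551467055801
scene 1095 [ 0.5187 -0.3001  0.0206] [-15.3  -89.97] 0.0008858389765012339
```

Run:
```python
from h import *
plan(([.519,-.2995,.23],RT(-15.2,0)),([.5498,.282,.23],RT(-10.1,0)))
```

```text
t 14.72 at [ 0.5191 -0.2995  0.0951]
[0.0004, 0.0001, -0.1349] [0.0015, -0.0021, -0.0004] rows>= 2.2
[0.1233, 0.5693, -0.1337] [0.0016, -0.0021, -0.0894] rows>= 9.6
```

Emit:
move_arm(deltas=[0, 0, -0.02, 0, 0, 0, 0, 0, 0, -0.06, 0, 0, 0, 0, 0, 0, -0.1, 0, 0, 0, 0, 0, 0, -0.125, 0, 0, 0, 0, 0, 0, -0.135, 0, 0, 0, 0, 0.01, 0.04, -0.135, 0, 0, -0.01, 0, 0.02, 0.09, -0.135, 0, 0, -0.02, 0, 0.03, 0.14, -0.135, 0, 0, -0.02, 0, 0.042, 0.19, -0.135, 0, 0, -0.03, 0, 0.052, 0.24, -0.135, 0, 0, -0.04, 0, 0.063, 0.29, -0.135, 0, 0, -0.05, 0, 0.074, 0.34, -0.135, 0, 0, -0.06, 0])

```text
t: 16.23
tool_pos: [0.5365, 0.0495, 0.2304]
orientation: [-0.322, -3.122, -0.003]
force: [1.1, 0.0, -3.0]
opening: 0.0254
gripper_force: 55.0
```

Run:
```python
from h import *
plan(([.5498,.282,.23],RT(-10.1,0)))
```

```text
t 16.23 at [0.5365 0.0495 0.2304]
[0.0344, 0.2304, 0.0009] [0.0015, -0.0029, -0.0291] rows>= 3.7
```

Emit:
move_arm(deltas=[0.008, 0.05, 0, 0, 0, -0.008, 0, 0.015, 0.1, 0, 0, 0, -0.015, 0, 0.022, 0.15, 0, 0, 0, -0.022, 0, 0.03, 0.2, 0, 0, 0, -0.029, 0, 0.034, 0.225, 0, 0, 0, -0.029, 0, 0.034, 0.23, 0, 0, 0, -0.029, 0, 0.034, 0.23, 0, 0, 0, -0.029, 0, 0.034, 0.23, 0, 0, 0, -0.029, 0])

```text
t: 17.23
tool_pos: [0.551, 0.2787, 0.2313]
orientation: [-0.279, -3.127, -0.002]
force: [-1.0, 0.1, -2.8]
opening: 0.0255
gripper_force: 55.0
```

```bash
cat >> place.py <<'E'
def over(cam,zoff=.0762):
    s,p,d=snap(cam); T=np.array(s['tool_pos']); P=cloud(cam,s,d); Pf=P.reshape(-1,3); x,y,z=P[...,0],P[...,1],P[...,2]
    R=Ro.from_rotvec(s['orientation']).as_matrix()
    v=np.r_[T-[0,0,zoff],np.arctan2(-R[0,1],R[1,1]),-np.pi/2]; v0=v.copy()
    for _ in range(3):
        l=(Pf-v[:3])@pose(v); q=Pf[(abs(l[:,0])<.045)&(abs(l[:,1])<.06)&(l[:,2]>-.012)&(l[:,2]<.06)&(Pf[:,2]>.082)]
        v,e=fit(q,v)
    print(cam,'tool',v0.round(4)[:3],'yaw',np.degrees(v0[3]).round(2),'press',len(q),v[:3].round(4),np.degrees(v[3:]).round(2),round(e,5))
    q=P[(x>.47)&(x<.66)&(y>.18)&(y<.36)&(abs(z-.075)<.004)]; (cx,cy),(w,h),a=cv2.minAreaRect((q[:,:2]*1000).astype(np.float32))
    # wall-outline fit: rim points lie in 92x122 minus 76x106 band
    def rr(m):
        c,s_=np.cos(m[2]),np.sin(m[2]); l=(q[:,:2]-m[:2])@np.array([[c,-s_],[s_,c]])
        a=np.maximum(abs(l[:,0])-.042,abs(l[:,1])-.057); return np.maximum(abs(a)-.004,0)+.0
    r=least_squares(rr,[cx/1000,cy/1000,np.radians(-10)],loss='soft_l1',f_scale=.001)
    print('  rim rect',len(q),round(cx,1),round(cy,1),round(w,1),round(h,1),round(a,2),'band',r.x[:2].round(4),np.degrees(r.x[2]).round(2))
    return v
E
python3 - <<'E'
from place import *
for c in ['side','scene','wrist']: over(c)
plan(([.5498,.282,.23],RT(-10.1,0)))
E
```

```text
side tool [0.551  0.2787 0.1551] yaw -10.19 press 509 [0.5485 0.2792 0.1562] [-10.26 -89.76] 0.00081
  rim rect 266 546.7 281.0 126.0 93.2 79.09 band [0.547  0.2801] -10.65
scene tool [0.5511 0.2787 0.1552] yaw -10.2 press 427 [0.5506 0.2779 0.1566] [-10.25 -90.47] 0.00101
  rim rect 237 549.6 279.9 129.5 94.5 80.42 band [0.5499 0.2788] -9.32
wrist tool [0.5511 0.2788 0.1553] yaw -10.2 press 8027 [0.5509 0.2788 0.1544] [-10.25 -90.02] 0.00037
  rim rect 1230 517.7 287.4 122.1 28.4 79.65 band [0.5495 0.2818] -9.93
t 17.38 at [0.5511 0.2789 0.2315]
[0.0018, 0.0028, 0.0015] [0.0017, -0.0016, -0.0016] rows>= 0.1
```

Run:
```python
from h import *
plan(([.5498,.2807,.156],RT(-10.0,0)))
```

```text
t 17.38 at [0.5511 0.2789 0.2315]
[0.0015, 0.0014, 0.0755] [0.0017, -0.0016, -0.0034] rows>= 1.2
```

Emit:
move_arm(deltas=[0.0015, 0.0014, 0.02, 0.0015, -0.0015, -0.003, 0, 0.0015, 0.0014, 0.045, 0.0015, -0.0015, -0.003, 0, 0.0015, 0.0014, 0.065, 0.0015, -0.0015, -0.003, 0, 0.0015, 0.0014, 0.0745, 0.0015, -0.0015, -0.003, 0, 0.0015, 0.0014, 0.0745, 0.0015, -0.0015, -0.003, 0, 0.0015, 0.0014, 0.0745, 0.0015, -0.0015, -0.003, 0, 0.0015, 0.0014, 0.0745, 0.0015, -0.0015, -0.003, 0])

```text
t: 18.25
tool_pos: [0.5503, 0.282, 0.1581]
orientation: [0.272, 3.128, 0.002]
force: [0.0, 0.5, -2.1]
opening: 0.0258
gripper_force: 55.0
```

Run:
```python
from h import *
plan(([.5498,.2807,.147],RT(-10.0,0)))
for c in ['scene','side']:
    s,p,d=snap(c)
    a=cv2.cvtColor(p,cv2.COLOR_RGB2BGR)
    if c=='scene': A=cv2.resize(a[130:200,330:420],(400,311),interpolation=cv2.INTER_CUBIC)
    else: B=cv2.resize(a[100:170,255:345],(400,311),interpolation=cv2.INTER_CUBIC)
cv2.imwrite('pics/over.png',np.hstack([A,B]))
```

```text
t 18.25 at [0.5503 0.282  0.1581]
[0.0003, -0.0013, 0.0111] [0.0012, 0.0014, 0.0009] rows>= 0.2
```

View pics/over.png

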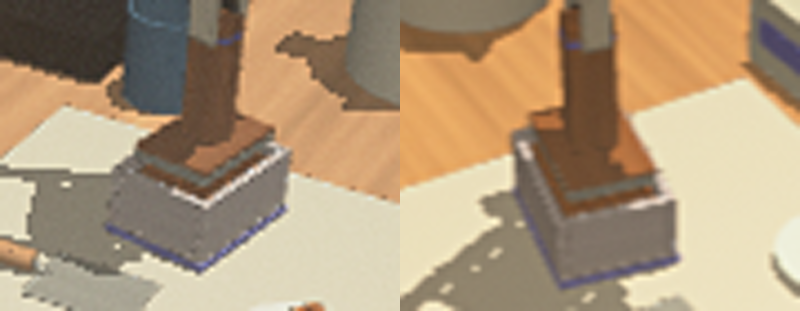

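Emit:
move_arm(deltas=[0.0003, -0.001, 0.004, 0.001, 0.001, 0.001, 0, 0.0003, -0.001, 0.007, 0.001, 0.001, 0.001, 0, 0.0003, -0.001, 0.009, 0.001, 0.001, 0.001, 0, 0.0003, -0.001, 0.009, 0.001, 0.001, 0.001, 0])

```text
t: 18.85
tool_pos: [0.5489, 0.2807, 0.1474]
orientation: [-0.274, -3.128, 0.002]
force: [-0.3, 0.3, -3.2]
opening: 0.0255
gripper_force: 55.0
```

Run:
```python
from h import *
s=robot.read_state();print(s['tool_pos'].round(4),s['force'].round(1),s['wrist_torque'].round(2))
plan(([.5498,.2810,.14],RT(-10.0,0)))
```

```text
[0.5489 0.2807 0.1474] [-0.3  0.3 -3.2] [0.02 0.01 0.02]
t 18.85 at [0.5489 0.2807 0.1474]
[-0.0009, 0.0005, 0.0074] [-0.0012, -0.0019, -0.0001] rows>= 0.1
```

Emit:
move_arm(deltas=[-0.0005, 0.0003, 0.001, -0.001, -0.001, 0, 0, -0.0005, 0.0003, 0.002, -0.001, -0.001, 0, 0, -0.0005, 0.0003, 0.003, -0.001, -0.001, 0, 0, -0.0005, 0.0003, 0.004, -0.001, -0.001, 0, 0, -0.0005, 0.0003, 0.004, -0.001, -0.001, 0, 0])

```text
t: 19.48
tool_pos: [0.5499, 0.281, 0.1445]
orientation: [0.274, 3.129, 0.001]
force: [-0.5, -0.6, 1.1]
opening: 0.0258
gripper_force: 55.0
```

Emit:
move_arm(deltas=[0, 0, 0.001, 0, 0, 0, 0, 0, 0, 0.002, 0, 0, 0, 0, 0, 0, 0.003, 0, 0, 0, 0, 0, 0, 0.004, 0, 0, 0, 0, 0, 0, 0.004, 0, 0, 0, 0])

```text
t: 20.1
tool_pos: [0.5498, 0.281, 0.14]
orientation: [0.274, 3.13, 0.001]
force: [-0.7, 0.2, 4.0]
opening: 0.0256
gripper_force: 55.0
```

Run:
```python
from h import *
s=robot.read_state();print(s['tool_pos'].round(4),s['force'].round(1),s['wrist_torque'].round(2))
plan(([.5498,.2810,.13],RT(-10.0,0)))
```

```text
[0.5498 0.281  0.14  ] [-0.7  0.2  4. ] [-0.08  0.11  0.01]
t 20.1 at [0.5498 0.281  0.14  ]
[-0.0, -0.0, 0.01] [0.0004, 0.0, -0.0001] rows>= 0.2
```

Emit:
move_arm(deltas=[0, 0, 0.0015, 0, 0, 0, 0, 0, 0, 0.003, 0, 0, 0, 0, 0, 0, 0.0045, 0, 0, 0, 0, 0, 0, 0.006, 0, 0, 0, 0, 0, 0, 0.007, 0, 0, 0, 0, 0, 0, 0.007, 0, 0, 0, 0])

```text
t: 20.85
tool_pos: [0.55, 0.281, 0.1334]
orientation: [0.274, 3.129, 0.001]
force: [-1.4, -1.2, 7.8]
opening: 0.0255
gripper_force: 55.0
```

Emit:
move_arm(deltas=[0, 0, 0.001, 0, 0, 0, 0, 0, 0, 0.001, 0, 0, 0, 0])

```text
t: 21.1
tool_pos: [0.55, 0.281, 0.1325]
orientation: [0.274, 3.129, 0.001]
force: [-1.5, -1.2, 7.4]
opening: 0.0256
gripper_force: 55.0
```

Emit:
move_arm(deltas=[0, 0, 0.001, 0, 0, 0, 0, 0, 0, 0.001, 0, 0, 0, 0])

```text
t: 21.35
tool_pos: [0.55, 0.2811, 0.1316]
orientation: [0.274, 3.129, 0.001]
force: [-0.9, -1.2, 8.5]
opening: 0.0255
gripper_force: 55.0
```

Emit:
move_arm(deltas=[0, 0, 0.001, 0, 0, 0, 0, 0, 0, 0.001, 0, 0, 0, 0])

```text
t: 21.6
tool_pos: [0.5501, 0.281, 0.1307]
orientation: [0.274, 3.129, 0.001]
force: [-1.5, -1.3, 8.2]
opening: 0.0258
gripper_force: 55.0
```

Emit:
move_arm(deltas=[0, 0, 0.0007, 0, 0, 0, 0, 0, 0, 0.0007, 0, 0, 0, 0])

```text
t: 21.85
tool_pos: [0.5501, 0.2811, 0.1301]
orientation: [0.274, 3.129, 0.001]
force: [-0.9, -1.4, 7.9]
opening: 0.0253
gripper_force: 55.0
```

Run:
```python
from h import *
s=robot.read_state();print(s['tool_pos'].round(4),s['force'].round(1),s['wrist_torque'].round(2))
plan(([.5498,.2810,.13],RT(-10.0,0)))
```

```text
[0.5501 0.2811 0.1301] [-0.9 -1.4  7.9] [-0.28  0.33 -0.  ]
t 21.85 at [0.5501 0.2811 0.1301]
[0.0003, -0.0001, 0.0001] [0.0008, 0.0008, -0.0001] rows>= 0.0
```

Emit:
move_arm(deltas=[0, 0, 0.0007, 0, 0, 0, 0, 0, 0, 0.0007, 0, 0, 0, 0])

```text
t: 22.1
tool_pos: [0.5502, 0.2811, 0.1296]
orientation: [0.274, 3.128, 0.001]
force: [-2.5, -2.0, 10.2]
opening: 0.0257
gripper_force: 55.0
```

Emit:
move_arm(deltas=[0, 0, 0.0007, 0, 0, 0, 0, 0, 0, 0.0007, 0, 0, 0, 0])

```text
t: 22.35
tool_pos: [0.5505, 0.2811, 0.1296]
orientation: [0.274, 3.128, 0.002]
force: [-1.8, -1.8, 13.6]
opening: 0.0256
gripper_force: 55.0
```

Run:
```python
from place import *
s=robot.read_state();print(s['tool_pos'].round(4),s['force'].round(1),s['wrist_torque'].round(2))
for cam in ['side','wrist','scene']:
    s,p,d=snap(cam); P=cloud(cam,s,d).reshape(-1,3); T=s['tool_pos']
    v=np.r_[T-[0,0,.0762],np.radians(-10),-np.pi/2]
    for _ in range(3):
        l=(P-v[:3])@pose(v); q=P[(abs(l[:,0])<.022)&(abs(l[:,1])<.017)&(l[:,2]<.06)&(l[:,2]>.022)&(P[:,2]>.079)]
        # handle only: fit axis tilt by planes
        v,e=fit(q,v)
    print(cam,len(q),v[:3].round(4),np.degrees(v[3:]).round(2),e)
    for lo in (.082,.098):
        k=q[(q[:,2]>lo)&(q[:,2]<lo+.012)]; print(k.mean(0).round(4),k[:,:2].min(0).round(4),k[:,:2].max(0).round(4))
```

```text
[0.5505 0.2811 0.1296] [-1.8 -1.8 13.6] [-0.47  0.65 -0.04]
side 85 [0.5467 0.2823 0.0485] [-11.43 -88.48] 0.0009164166373484776
[0.5437 0.2706 0.0877] [0.5276 0.2634] [0.5627 0.2855]
[0.5421 0.2729 0.1026] [0.5281 0.2652] [0.5611 0.2994]
wrist 0 [ 0.55    0.2808 -0.0069] [-10.17 -90.12] nan
  return _methods._mean(a, axis=axis, dtype=dtype,
  ret = ret.dtype.type(ret / rcount)
<stdin>:12: RuntimeWarning: Mean of empty slice.
  ret = um.true_divide(
Traceback (most recent call last):
ValueError: zero-size array to reduction operation minimum which has no identity
```

Emit:
move_arm(deltas=[0.0004, -0.0004, 0.0004, 0, 0, 0, 0, 0.0004, -0.0004, 0.0008, 0, 0, 0, 0])

```text
t: 22.7
tool_pos: [0.5504, 0.281, 0.1295]
orientation: [0.274, 3.127, 0.003]
force: [-2.0, -1.3, 16.7]
opening: 0.0255
gripper_force: 55.0
```

Run:
```python
from place import *
for i in range(4):
    s=robot.read_state();print(s['tool_pos'].round(4),s['force'].round(1),s['wrist_torque'].round(2)); snap(['side','scene'][i%2])
plan(([.5498,.2810,.13],RT(-10.0,0)))
s,p,d=snap('side'); a=cv2.cvtColor(p,cv2.COLOR_RGB2BGR); B=cv2.resize(a[90:170,255:345],(450,400),interpolation=cv2.INTER_CUBIC)
s,p,d=snap('wrist'); a=cv2.cvtColor(p,cv2.COLOR_RGB2BGR); A=cv2.resize(a[100:300,180:380],(350,400)) 
cv2.imwrite('pics/down.png',np.hstack([A,B]))
```

```text
[0.5504 0.281  0.1295] [-2.  -1.3 16.7] [-0.52  0.74  0.03]
[0.5505 0.281  0.1295] [-1.8 -2.2 15.5] [-0.47  0.65 -0.03]
[0.5504 0.281  0.1295] [-2.3 -1.8 15.9] [-0.48  0.71 -0.02]
[0.5504 0.281  0.1295] [-2.3 -1.9 15.7] [-0.45  0.73 -0.01]
t 22.9 at [0.5504 0.281  0.1295]
[0.0006, -0.0001, -0.0005] [0.0018, 0.0027, -0.0002] rows>= 0.0
```

View pics/down.png

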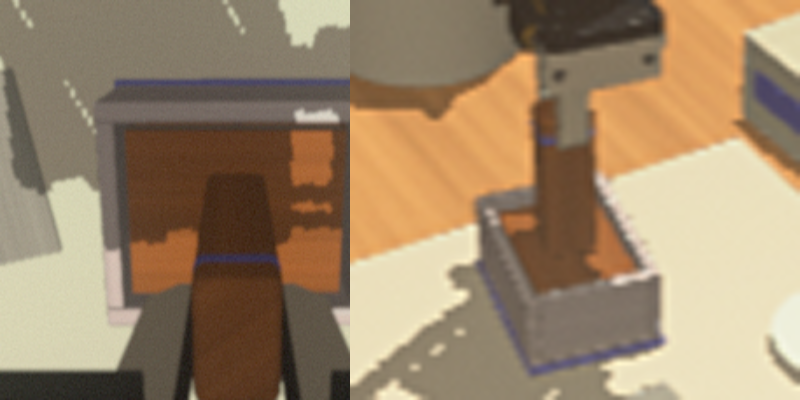

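Run:
```python
from place import *
for cam in ['wrist','side']:
    s,p,d=snap(cam); P=cloud(cam,s,d).reshape(-1,3); T=s['tool_pos']
    h=np.radians(-10); l=(P[:,:2]-[.5502,.281])@np.array([[np.cos(h),-np.sin(h)],[np.sin(h),np.cos(h)]])
    m=(abs(l[:,0])<.031)&(abs(l[:,1])<.046)&((abs(l[:,0])>.022)|(abs(l[:,1])>.017))&(abs(P[:,2]-.067)<.008)
    A=np.c_[l[m],np.ones(m.sum())]; z=P[m,2]
    for _ in range(4):
        c=np.linalg.lstsq(A,z,rcond=None)[0]; r=abs(A@c-z); k=r<.0025; A,z=A[k],z[k]
    print(cam,len(z),'slope deg x,y',np.degrees(c[:2]).round(2),'z',c[2].round(4))
    # rim/board reference slope
    m=(abs(P[:,2]-.015)<.006)&(np.hypot(P[:,0]-.55,P[:,1]-.28)<.2); A=np.c_[P[m,:2],np.ones(m.sum())]; print('board',np.degrees(np.linalg.lstsq(A,P[m,2],rcond=None)[0][:2]).round(2),P[m,2].mean())
```

```text
wrist 5557 slope deg x,y [-0.12 -0.13] z 0.0665
board [ 0.09 -0.11] 0.014275656284328272
side 145 slope deg x,y [-0.54 -0.03] z 0.0686
board [ 0.05 -0.15] 0.016107446318359888
```

Emit:
move_arm(deltas=[0.0003, 0, 0.0008, 0.001, 0.0015, 0, 0, 0.0003, 0, 0.0008, 0.001, 0.0015, 0, 0, 0.0003, 0, 0.0008, 0.001, 0.0015, 0, 0])

```text
t: 23.48
tool_pos: [0.5506, 0.2811, 0.1294]
orientation: [0.274, 3.127, 0.002]
force: [-3.3, -1.4, 18.3]
opening: 0.0255
gripper_force: 55.0
```

Emit:
move_arm(deltas=[0, 0, 0.0005, 0, 0, 0, 0, 0, 0, 0.0005, 0, 0, 0, 0, 0, 0, 0.0005, 0, 0, 0, 0, 0, 0, 0.0005, 0, 0, 0, 0, 0, 0, 0.0005, 0, 0, 0, 0, 0, 0, 0.0005, 0, 0, 0, 0, 0, 0, 0.0005, 0, 0, 0, 0, 0, 0, 0.0005, 0, 0, 0, 0, 0, 0, 0.0005, 0, 0, 0, 0, 0, 0, 0.0005, 0, 0, 0, 0, 0, 0, 0.0005, 0, 0, 0, 0])

```text
t: 24.85
tool_pos: [0.5508, 0.2812, 0.1294]
orientation: [0.274, 3.127, 0.002]
force: [-2.5, -2.9, 19.9]
opening: 0.0254
gripper_force: 55.1
```

Run:
```python
from h import *
s=robot.read_state();print(s['tool_pos'].round(4),s['force'].round(1),s['wrist_torque'].round(2)); plan(([.55,.281,.24],RT(-10,0)))
```

```text
[0.5508 0.2812 0.1294] [-2.5 -2.9 19.9] [-0.69  0.91  0.03]
t 24.85 at [0.5508 0.2812 0.1294]
[0.0004, -0.0001, -0.1106] [0.0016, 0.0028, -0.0002] rows>= 1.8
```

Emit:
move_arm(deltas=[0, 0, -0.003, 0, 0, 0, 0, 0, 0, -0.008, 0.001, 0.001, 0, 0, 0, 0, -0.016, 0.001, 0.002, 0, 0, 0, 0, -0.03, 0.001, 0.002, 0, 0, 0, 0, -0.05, 0.001, 0.002, 0, 0, 0, 0, -0.08, 0.001, 0.002, 0, 0, 0, 0, -0.1, 0.001, 0.002, 0, 0, 0, 0, -0.11, 0.001, 0.002, 0, 0, 0, 0, -0.11, 0.001, 0.002, 0, 0])

```text
t: 25.98
tool_pos: [0.5494, 0.2808, 0.2362]
orientation: [-0.274, -3.127, 0.002]
force: [0.5, 0.0, -2.3]
opening: 0.0255
gripper_force: 55.0
```

Run:
```python
from place import *
v=over('side'); over('scene'); plan(([.518,-.299,.24],RT(-10,0)))
```

```text
side tool [0.5494 0.2808 0.16  ] yaw -10.01 press 513 [0.5468 0.2813 0.1613] [-10.1  -89.95] 0.00092
  rim rect 280 547.1 280.7 127.1 93.5 79.83 band [0.5473 0.2801] -10.45
scene tool [0.5489 0.2806 0.1589] yaw -10.01 press 426 [0.5478 0.2797 0.1604] [ -9.72 -89.54] 0.00102
  rim rect 237 549.8 278.9 126.6 97.0 80.26 band [0.5501 0.2788] -10.0
t 26.07 at [0.5486 0.2805 0.2344]
[-0.0706, -0.576, -0.0044] [-0.0027, -0.0053, -0.0002] rows>= 9.3
```

Return to the mat (yaw −10°).

Emit:
move_arm(deltas=[-0.004, -0.03, 0, 0, 0, 0, 0, -0.01, -0.08, 0, 0, 0, 0, 0, -0.016, -0.13, 0, 0, 0, 0, 0, -0.022, -0.18, 0, 0, 0, 0, 0, -0.028, -0.23, 0, 0, 0, 0, 0, -0.034, -0.28, 0, 0, 0, 0, 0, -0.04, -0.33, 0, 0, 0, 0, 0, -0.047, -0.38, 0, 0, 0, 0, 0, -0.053, -0.43, 0, 0, 0, 0, 0, -0.059, -0.48, 0, 0, 0, 0, 0, -0.065, -0.53, 0, 0, 0, 0, 0, -0.07, -0.57, 0, 0, 0, 0, 0])

```text
t: 27.58
tool_pos: [0.5179, -0.2944, 0.2348]
orientation: [-0.275, -3.123, 0.001]
force: [1.3, -0.6, -2.6]
opening: 0.0256
gripper_force: 55.0
```

Emit:
move_arm(deltas=[0, 0, 0, 0, 0, 0, 0, 0, 0, 0, 0, 0, 0, 0])

```text
t: 27.82
tool_pos: [0.5185, -0.2922, 0.2352]
orientation: [-0.274, -3.124, 0.0]
force: [-0.2, -0.9, -2.7]
opening: 0.0253
gripper_force: 55.0
```

Run:
```python
from place import *
plan(([.518,-.299,.098],RT(-10,0)),([.518,-.299,.0952],RT(-10,0)))
```

```text
t 27.82 at [ 0.5185 -0.2922  0.2352]
[-0.0015, -0.0067, 0.1372] [-0.0005, -0.0057, -0.0005] rows>= 2.2
[-0.0015, -0.0067, 0.14] [-0.0005, -0.0057, -0.0005] rows>= 2.2
```

Emit:
move_arm(deltas=[-0.0015, -0.0067, 0.04, 0, -0.005, 0, 0, -0.0015, -0.0067, 0.08, 0, -0.005, 0, 0, -0.0015, -0.0067, 0.11, 0, -0.005, 0, 0, -0.0015, -0.0067, 0.128, 0, -0.005, 0, 0, -0.0015, -0.0067, 0.134, 0, -0.005, 0, 0, -0.0015, -0.0067, 0.137, 0, -0.005, 0, 0, -0.0015, -0.0067, 0.137, 0, -0.005, 0, 0])

```text
t: 28.7
tool_pos: [0.5194, -0.3001, 0.1006]
orientation: [0.274, 3.127, -0.004]
force: [0.6, -0.7, -2.7]
opening: 0.0255
gripper_force: 55.0
```

Emit:
move_arm(deltas=[0, 0, 0.001, 0, 0, 0, 0, 0, 0, 0.002, 0, 0, 0, 0, 0, 0, 0.002, 0, 0, 0, 0])

```text
t: 29.08
tool_pos: [0.5187, -0.2999, 0.0975]
orientation: [0.274, 3.128, -0.003]
force: [-0.4, -0.2, -3.2]
opening: 0.0258
gripper_force: 55.0
```

Emit:
move_arm(deltas=[0, 0, 0.001, 0, 0, 0, 0, 0, 0, 0.002, 0, 0, 0, 0, 0, 0, 0.0025, 0, 0, 0, 0, 0, 0, 0.0025, 0, 0, 0, 0])

```text
t: 29.58
tool_pos: [0.5189, -0.2999, 0.0953]
orientation: [0.274, 3.128, -0.003]
force: [-0.1, -0.1, -1.0]
opening: 0.0252
gripper_force: 55.0
```

Touching the mat; open and withdraw straight up.

Emit:
move_arm(deltas=[0, 0, 0, 0, 0, 0, 0.5, 0, 0, 0, 0, 0, 0, 1, 0, 0, 0, 0, 0, 0, 1, 0, 0, 0, 0, 0, 0, 1, 0, 0, 0, 0, 0, 0, 1, 0, 0, 0, 0, 0, 0, 1, 0, 0, -0.02, 0, 0, 0, 1, 0, 0, -0.06, 0, 0, 0, 1, 0, 0, -0.11, 0, 0, 0, 1, 0, 0, -0.16, 0, 0, 0, 1, 0, 0, -0.2, 0, 0, 0, 1, 0, 0, -0.2, 0, 0, 0, 1])

```text
t: 31.08
tool_pos: [0.5203, -0.3006, 0.3018]
orientation: [0.273, 3.12, -0.011]
force: [-0.4, 0.1, -0.4]
opening: 0.0929
gripper_force: 0.0
```

Run:
```python
from place import *
look('scene',(.519,-.3,-10)); look('side',(.519,-.3,-10))
s,p,d=snap('scene','end.png')
```

```text
scene 1118 [ 0.5189 -0.3007  0.0205] [ -9.75 -90.32] 0.0007716024698800287
side 1303 [ 0.5172 -0.2993  0.0196] [-10.04 -89.85] 0.0006414906031558028
```

View pics/end.png

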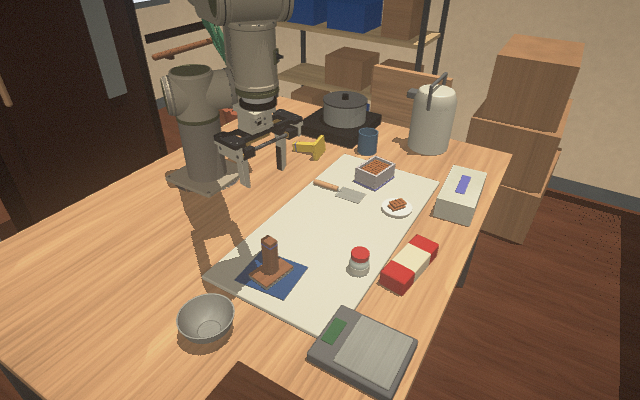

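The press stands upright on the mat at (270,262), everything else is where it was, and the gripper is clear.

```bash
python3 -c "
from plant import robot
print(robot.close_job())"
```

```text
the job is handed in; nothing more can be done
None
```

I stood the press upright on the mat and let go, regripped it, and pushed the biscuits fully home and level with about 23 N for over a second. The press is back upright on the mat, released, and the job was handed in at about 31 s.

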